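Fold back the amber light-shield cover

TASK

Two small light shields stand in the culture hood, each with a two-panel folding cover drawn most of the way across its front. Push the amber cover's knob along its track towards the fixed pivot until its two panels are folded flat against each other, so that the dish behind can be reached; leave it folded and leave the blue cover as it is.

Things in the scene. Friction and masses are not known exactly. Their poses are not given: they have to be found in the camera images.
- amber_knob (a point): Centre of an upright orange knob, 20 mm across, 40 mm tall, on top of the lead edge of the amber folding cover. This point is 124 mm above the bench; the panels' tops are at 104 mm. It moves only level and straight along the track to amber_pivot and back, starts 150 to 200 mm from it and ends over it when fully folded. 1 to 3 N pushes it; it stays where left.
- amber_pivot (a point): Point on the amber cover's upright fixed hinge axis, at knob-centre height; nothing solid is here, the panels end 20 mm lower. The shield is a fixed white open-topped tray, 240 mm wide, 150 deep, 95 high, front to the robot. The track runs along its front; the pivot is at its end to the robot's left. Axes: x into the shield, y along the track from knob to pivot, z up.
- amber_panel (a joint): Fold of the amber cover, rad: angle of the pivot-side panel to the track. 0 closed (panels in line), 1.57 (stop) folded flat: panels face to face, pointing out of the shield's front. Panels 105 mm wide, 90 tall, 8 thick, amber in orange frames; their shared hinge moves out towards the robot. Knob to pivot = 210 mm x cos(value).
- blue_knob (a point): Centre of the same kind of knob, in blue, on the cover of the blue shield, of the same make and size, beside the amber one; which is on the left varies. A bystander: leave it where it is. The other bystanders (a small dish in each shield, a red bottle and a low grey tray beyond the shields) are lower than 115 mm.

How it is judged:
At the end, for the whole second after the job is handed in: The amber cover is folded flat and at rest: amber_panel above 1.45 rad (each panel within 7 degrees of fully folded, the knob within 25 mm of the pivot axis), and the blue knob is within 15 mm of where it started (value of joint amber_panel above 1.45 rad and velocity of joint amber_panel between -0.05 and 0.05 rad/s and distance of blue_knob from where it was at the start of the episode below 0.015 m); the robot touches nothing.
It fails at once if the blue cover is moved (its knob by more than 15 mm) (distance of blue_knob from where it was at the start of the episode above 0.015 m).
It also fails if it takes over 29 s, if anything falls off the work surface, if the arm or the gripper's body presses on something with over 40 N, if the wrist force passes 120 N, or if a joint passes its speed limit or range.

ROBOT

A 6-joint arm with a two-finger parallel gripper is mounted at the origin on the work surface. World frame = base frame: x ahead of the robot, y to its left, z up, the work surface at z = 0. Lengths are in m, angles in rad, forces in N, time in s.
With the tool pointing down it reaches from about 0.375 to 0.925 m from the base axis. Payload 5.7 kg.
Tool frame: the origin (TCP) lies on the centre line of the jaws, within the pads' length; the fingertips stand 25 mm ahead of it and the grasp point (between the pads) lies 6 mm ahead of it; x points along the fingers, y is the direction in which the jaws open and shut, and the axes are right-handed (so a half turn about x gives the same grasp; the last joint's range is limited). The gripper opens to 88 mm and grips with 3 to 60 N. Pads are 20 mm wide; open, the fingers measure 115 mm over their backs; the gripper's body (75 mm by 178 mm) begins 61 mm behind the grasp point.
Start: joints at [1.17, 0.359, 1.51, -0, 1.272, -0.115], TCP at [0.169, 0.576, 0.248] pointing down, gripper open.
Joint ranges: [-2.97, 2.97], [-1.01, 2.36], [0.21, 2.38], [-0.96, 4.11], [0.2, 2.71], [-2.98, 2.98]. Speed limits (rad/s): [2.39, 2.39, 3.14, 3.14, 3.14, 3.14].

INTERFACE

Orientations are given as a 3x3 rotation matrix whose columns are the frame's x, y, z axes.
In Python, from plant import get_state, get_image, arm, regions_of, mark_of gives the robot as it stands. The module is installed in compiled form; this text tells all that it offers.
- The arm moves only by the tool arm_command, never from a script. Its arguments are lists of equal length, an entry for each row: "xyz": the shift along the tool's x, y, z in cm, a list of three; "turn": the turn, a rotation vector about the tool's x, y, z in rad, a list of three; "claw": the closure in counts, from 0 (fully open) to 255 (shut). In form: {"xyz": [[x, y, z], ...], "turn": [[rx, ry, rz], ...], "claw": [claw, ...]}. A call has exactly 5 rows; each row shifts and turns the commanded pose from where the row before left it, along the tool's axes as they then stand; what a row does not reach is not made up. A row lasts 1/8 s, in which the tool goes at most 62.5 mm and 10.7 degrees, less where a joint would pass 70% of its speed; a pose out of reach is approached as far as the arm can. A call is refused whole if a number of a shift passes 6.25 or a number of a turn 0.188, either way. A call with a gripper value outside its range is refused whole. The fingers move at their own pace and stop on an object; the grip force is fixed at half the most. Time passes only in rows, so rows that do not move let the fingers close, or fill a call up. It gives the time, the measured TCP pose, the force and the opening at its end, in the units of the state.
- get_state(): the state, without advancing time (a new reading comes with each control period).
- get_image(name): name is "scene" or "top"; returns a dict with "image" (480x640x3 uint8, red, green, blue), "depth" (480x640 float32, m along the optical axis (not along the pixel's ray), 0 where there is no reading), "camera_matrix" (3x3 intrinsics, pixels), "R" (3x3) and "t" (3): a world point X has camera coordinates R X + t. Camera axes: x right, y down, z forward; pixel columns grow to the right and rows downward; lengths in m; the calibration is good to about 2 mm. A picture is of the moment at which its call begins.
- arm.hand_in(): hands the job in, once; it reports no verdict.
Trained networks look in a picture, given as the dict that the camera call returned (one of the last four; its "shot" number tells which), for a name from the list of things; names that differ only in an ending like _2 or _b are one class to them, and where a whole thing is asked for, a point or a joint stands for the part that bears it (a point fixed in the world has none). Each returns a list of dicts, best first, with "p" (0 to 1); they miss things now and then, are a little off and sometimes report something else, mostly with a low value. They report only what shows in the picture. A call takes as long as a camera call.
- regions_of(picture, target): "pixels" (480x640 bool, what is visible of it) and "rect" ([centre column, centre row, width, height] in pixels, round what is visible of it).
- mark_of(picture, target): "point" ([row, column] in pixels: a listed point, or the origin of a listed thing).
The state is a dict: "t": time; "joint_positions": joint angles; "dq": joint speeds; "effort": joint torques, N m; "eef_pos": TCP position; "orientation": TCP orientation; "force": force on the tool from outside, world axes, zero at the start; "moment": the same for the moment, N m; "opening": finger opening in m.
Only numpy, scipy, OpenCV 4.12 (cv2) and the standard library are available. Lean on these libraries where they do the work, as an engineer would, in place of code of your own. Each camera call takes 0.05 s, during which the arm holds its last target.

## Working session

There is one attempt and no reset: what is moved stays moved. The work goes in short steps, Python scripts to look and compute and a tool call to move; the robot and the scene stay as the last step left them, time stands still between calls to the robot, and variables do not carry over. Pictures are saved under pics/ and viewed, and the job is handed in when it is done.

Besides the shell and the picture viewer there is one more tool, called after "Emit:" as name(argument=value, ...), one argument or row to a line, values as JSON. arm_command: Moves the arm, as the interface text tells. Its arguments: {"type":"object","properties":{"xyz":{"type":"array","items":{"type":"array","items":{"type":"number"}}},"turn":{"type":"array","items":{"type":"array","items":{"type":"number"}}},"claw":{"type":"array","items":{"type":"number"}}},"required":["xyz","turn","claw"]}

```bash
mkdir -p pics; cat > h.py <<'E'
import numpy as np, cv2
from plant import get_state,get_image,arm,regions_of,mark_of
def world(p,u,v,d):
    K=p["camera_matrix"];c=np.array([(u-K[0,2])/K[0,0]*d,(v-K[1,2])/K[1,1]*d,d])
    return p["R"].T@(c-p["t"])
def at_z(p,u,v,z):
    K=p["camera_matrix"];r=p["R"].T@np.array([(u-K[0,2])/K[0,0],(v-K[1,2])/K[1,1],1]);o=-p["R"].T@p["t"]
    return o+r*(z-o[2])/r[2]
E
python3 - <<'E'
from h import *
s=get_state();print(s["t"],s["eef_pos"],s["orientation"],s["opening"])
for n in("scene","top"):
    p=get_image(n);cv2.imwrite(f"pics/{n}0.png",p["image"][:,:,::-1])
    for t in("amber_knob","amber_pivot","blue_knob"):
        for m in mark_of(p,t)[:2]:
            r,c=m["point"];d=p["depth"][int(r),int(c)];print(n,t,m["p"],r,c,world(p,c,r,d),at_z(p,c,r,.124))
E
```

```text
0.0 [0.16890371 0.57505394 0.24682437] [[-7.26442591e-04  2.81914617e-01  9.59439222e-01]
 [-1.70073833e-03  9.59437739e-01 -2.81915469e-01]
 [-9.99998290e-01 -1.83655047e-03 -2.17513442e-04]] 0.08823755530629203
scene amber_knob 0.8 210.1 408.8 [0.57553051 0.13175477 0.13642194] [0.567478   0.13832064 0.124     ]
scene amber_pivot 0.96 173.6 476.2 [ 0.46162833  0.3877962  -0.00065949] [0.54593849 0.2962449  0.124     ]
scene blue_knob 0.75 267.1 164.4 [ 0.5118506  -0.28639211  0.14199816] [ 0.49856673 -0.28685293  0.124     ]
top amber_pivot 0.8 231.2 135.6 [0.55490585 0.30926799 0.09667613] [0.55168517 0.30024663 0.124     ]
top blue_knob 0.75 269.1 489.0 [ 0.50414338 -0.27848423  0.13741862] [ 0.50508491 -0.28205269  0.124     ]
```

View pics/scene0.png

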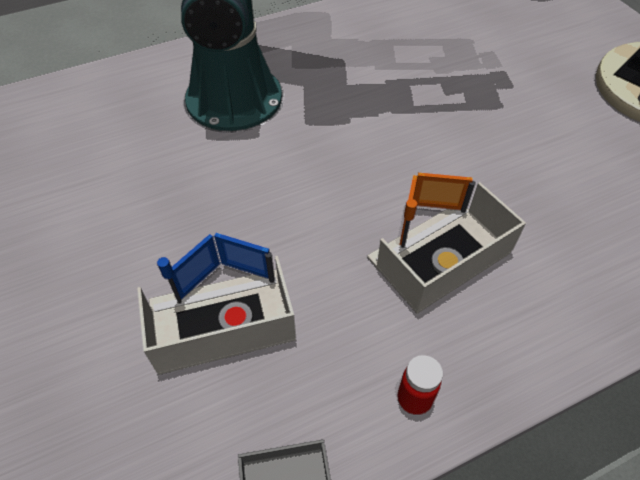

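View pics/top0.png

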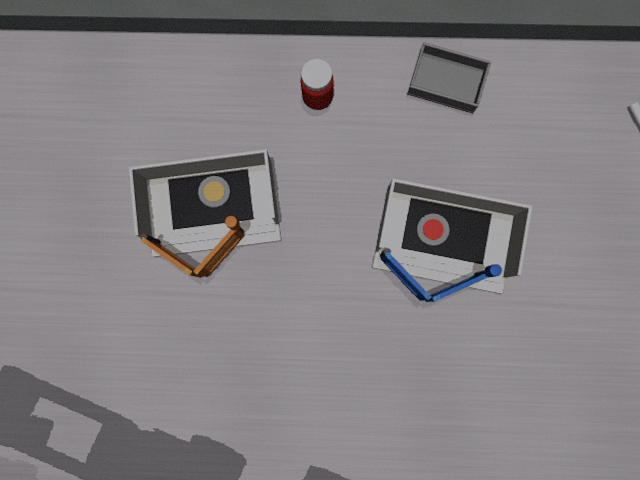

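```bash
python3 - <<'E'
from h import *
p=get_image("top");s=get_image("scene")
im=p["image"][180:300,120:290]
cv2.imwrite("pics/c.png",cv2.resize(im,None,fx=4.7,fy=4.7,interpolation=cv2.INTER_NEAREST)[:,:,::-1])
for q in(p,s):
  for m in regions_of(q,"amber_knob")[:2]:
    v,u=np.nonzero(m["pixels"]);W=np.array([world(q,a,b,q["depth"][b,a]) for a,b in zip(u,v)])
    k=W[:,2]>.11;print(m["p"],m["rect"],len(W),k.sum(),W[k].min(0),W[k].max(0),np.median(W[k],0))
    t=W[:,2]>.138
    if t.any():print("top",W[t].mean(0),t.sum())
  # everything amber above .11
v,u=np.mgrid[190:260,200:260];
W=np.array([world(p,a,b,p["depth"][b,a]) for a,b in zip(u.ravel(),v.ravel())]);t=(W[:,2]>.13);print(W[t].mean(0),W[t].min(0),W[t].max(0),t.sum())
# tray walls: top points z .088-.1
v,u=np.mgrid[140:290,120:290];u=u.ravel();v=v.ravel()
W=np.array([world(p,a,b,p["depth"][b,a]) for a,b in zip(u,v)])
im=p["image"][v,u].astype(int)
g=(abs(im[:,0]-im[:,2])<40)&(W[:,2]>.085)&(W[:,2]<.1)
r=cv2.minAreaRect(W[g][:,:2].astype(np.float32));print(r,cv2.boxPoints(r),g.sum())
o=(im[:,0]-im[:,2]>60)&(W[:,2]>.095)&(W[:,2]<.112)
P=W[o];i=P[:,1].argmax();print("leftmost panel top",P[i],u[o][i],v[o][i]); i=P[:,0].argmin();print("hinge",P[i])
for m in mark_of(p,"amber_pivot")+mark_of(s,"amber_pivot"):print(m)
E
```

```text
0.62 [220.9, 245.9, 44.3, 60.0] 1038 161 [ 0.4365428  -0.02227512  0.1100076 ] [0.57857001 0.16111952 1.10085285] [0.56819704 0.13665698 0.1439511 ]
top [0.56733298 0.13551105 0.16093557] 118
0.8 [407.1, 212.1, 14.3, 67.2] 457 189 [ 0.55839994 -0.26720912  0.11013107] [1.06482679 0.14742428 0.89121894] [0.57354439 0.13690528 0.13567863]
top [0.58073476 0.12958398 0.16003537] 86
[0.55664007 0.12272089 0.23550774] [ 0.4365428  -0.02227512  0.13066369] [0.58047168 0.14915803 1.10085285] 146
((0.5875042676925659, 0.1946580559015274), (0.2009170800447464, 0.24105167388916016), 8.983827590942383) [[0.46945727 0.29801816]
 [0.5070989  0.0599236 ]
 [0.70555127 0.09129795]
 [0.6679096  0.32939252]] 1189
leftmost panel top [0.5394352  0.29707463 0.10289496] 141 240
hinge [0.48414072 0.20978622 0.10718228]
{'point': [237.9, 135.3], 'p': 0.68}
{'point': [174.7, 473.9], 'p': 0.6}
```

View pics/c.png

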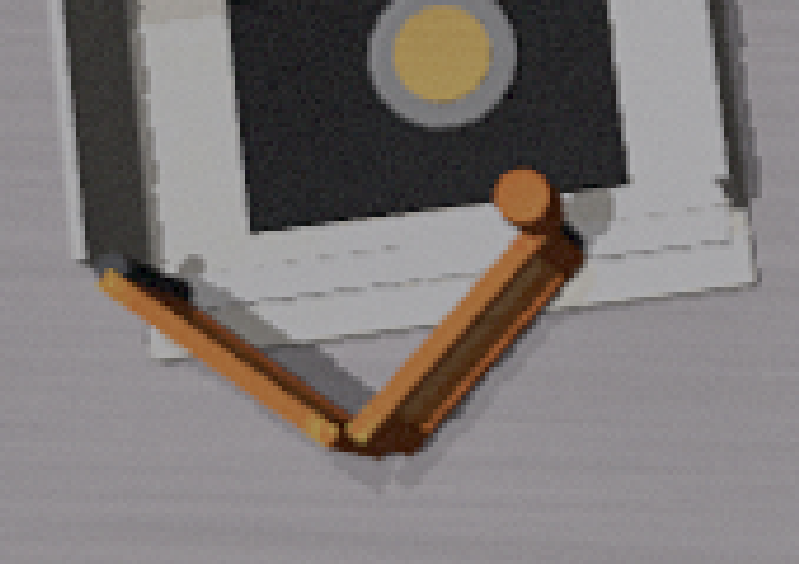

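Emit:
arm_command(
  xyz=[
    [0, 0, 0],
    [0, 0, 0],
    [0, 0, 0],
    [0, 0, 0],
    [0, 0, 0],
  ],
  turn=[
    [-0.148, 0, 0],
    [-0.148, 0, 0],
    [-0.147, 0, 0],
    [0, 0, 0],
    [0, 0, 0],
  ],
  claw=[255, 255, 255, 255, 255],
)

```text
t: 1.32
eef_pos: [0.1692, 0.5757, 0.2477]
orientation: [[-0.0, -0.154, 0.988], [-0.0, 0.988, 0.154], [-1.0, -0.0, -0.0]]
force: [0.8, -0.5, -0.2]
opening: 0.0412
```

```bash
cat >> h.py <<'E'
D=np.array([-.156,.988,0])
def go(target):
    s=get_state();R=np.array(s["orientation"]);d=np.array(target)-s["eef_pos"]
    print("t",s["t"],"pos",s["eef_pos"],"yaw",np.degrees(np.arctan2(R[1,1],R[0,1])),"tilt",R[:,0],"open",s["opening"],"F",s["force"],"cm in tool:",np.round(R.T@d*100,2))
E
python3 - <<'E'
from h import *
p=get_image("top")
print("knob",at_z(p,231.7,221.9,.144))
q=p["image"].astype(int);v,u=np.nonzero((q[:,:,0]-q[:,:,2]>60));k=(v>200)&(v<235)&(u>222)&(u<245)&(v<231)
go([.573,.101,.2])
E
```

```text
knob [0.56869711 0.13771835 0.144     ]
t 1.375 pos [0.16916772 0.57563227 0.24762605] yaw 98.87540413750511 tilt [-2.82196083e-05 -1.09624125e-04 -9.99999994e-01] open 0.036985584325208445 F [-0.282776    0.38694377 -0.78369167] cm in tool: [  4.77 -53.12  32.58]
```

Emit:
arm_command(
  xyz=[
    [0, -3.5, 2.2],
    [0, -3.5, 2.2],
    [0, -3.5, 2.2],
    [0, -3.5, 2.2],
    [0, -3.5, 2.2],
  ],
  turn=[
    [0, 0, 0],
    [0, 0, 0],
    [0, 0, 0],
    [0, 0, 0],
    [0, 0, 0],
  ],
  claw=[255, 255, 255, 255, 255],
)

```text
t: 2.0
eef_pos: [0.306, 0.4191, 0.2478]
orientation: [[0.0, -0.155, 0.988], [0.0, 0.988, 0.155], [-1.0, 0.0, 0.0]]
force: [-0.8, 0.4, 1.6]
opening: 0.0004
```

Emit:
arm_command(
  xyz=[
    [0, -3.5, 2.2],
    [0, -3.5, 2.2],
    [0, -3.5, 2.2],
    [0, -3.5, 2.2],
    [0, -3.5, 2.2],
  ],
  turn=[
    [0, 0, 0],
    [0, 0, 0],
    [0, 0, 0],
    [0, 0, 0],
    [0, 0, 0],
  ],
  claw=[255, 255, 255, 255, 255],
)

```text
t: 2.62
eef_pos: [0.4421, 0.2633, 0.2478]
orientation: [[0.0, -0.155, 0.988], [0.0, 0.988, 0.155], [-1.0, 0.0, 0.0]]
force: [0.0, 0.2, -0.6]
opening: 0.0007
```

Emit:
arm_command(
  xyz=[
    [0, -3.5, 2.2],
    [0, -3.5, 2.2],
    [0, -3.5, 2.2],
    [0, -3.5, 2.2],
    [0, -3.5, 2.2],
  ],
  turn=[
    [0, 0, 0],
    [0, 0, 0],
    [0, 0, 0],
    [0, 0, 0],
    [0, 0, 0],
  ],
  claw=[255, 255, 255, 255, 255],
)

```text
t: 3.25
eef_pos: [0.5781, 0.1076, 0.2477]
orientation: [[0.0, -0.155, 0.988], [0.0, 0.988, 0.155], [-1.0, 0.0, 0.0]]
force: [0.3, -0.2, -0.0]
opening: 0.0004
```

```bash
python3 - <<'E'
from h import *
go([.574,.099,.137])
E
```

```text
t 3.25 pos [0.57813558 0.10764909 0.24772013] yaw 98.89498357849575 tilt [ 1.70258268e-04  3.32284015e-05 -9.99999985e-01] open 0.0004078531476850888 F [ 0.30020291 -0.19671406 -0.00542892] cm in tool: [11.07 -0.79 -0.54]
```

Emit:
arm_command(
  xyz=[
    [0, -0.8, -0.5],
    [2.8, 0, 0],
    [2.8, 0, 0],
    [2.7, 0, 0],
    [2.7, 0, 0],
  ],
  turn=[
    [0, 0, 0],
    [0, 0, 0],
    [0, 0, 0],
    [0, 0, 0],
    [0, 0, 0],
  ],
  claw=[255, 255, 255, 255, 255],
)

```text
t: 3.88
eef_pos: [0.5725, 0.1007, 0.137]
orientation: [[-0.001, -0.156, 0.988], [0.0, 0.988, 0.156], [-1.0, 0.0, -0.001]]
force: [-0.6, -0.0, -0.7]
opening: 0.0003
```

```bash
python3 - <<'E'
from h import *
p=get_image("scene");cv2.imwrite("pics/s1.png",cv2.resize(p["image"][120:320,340:560],None,fx=3,fy=3)[:,:,::-1])
go([.574,.099,.137])
E
```

```text
t 3.925 pos [0.57025435 0.10056496 0.13362063] yaw 98.96411093267945 tilt [-6.00479030e-03 -9.52000538e-05 -9.99981967e-01] open 0.0005258345348303874 F [-0.27699685  0.914264   -2.00655751] cm in tool: [-0.34 -0.21  0.34]
```

View pics/s1.png

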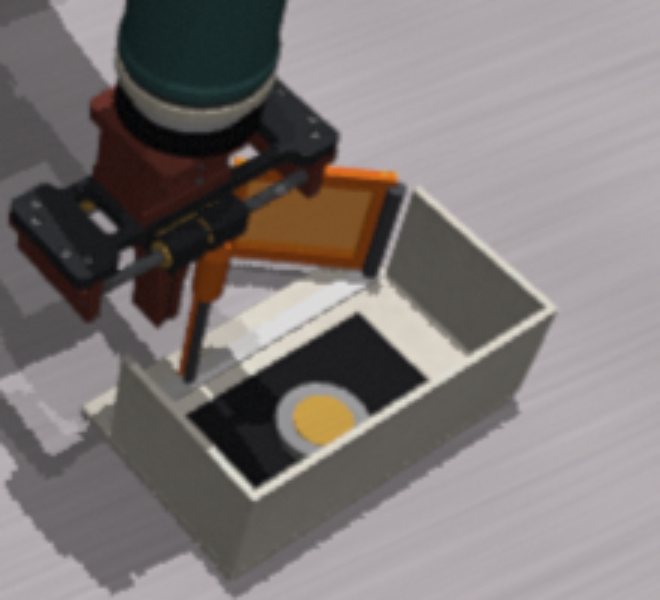

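Emit:
arm_command(
  xyz=[
    [0, 0, 0],
    [0, 0.5, 0],
    [0, 1.5, 0],
    [0, 1.5, 0],
    [0, 1.5, 0],
  ],
  turn=[
    [0, 0, 0],
    [0, 0, 0],
    [0, 0, 0],
    [0, 0, 0],
    [0, 0, 0],
  ],
  claw=[255, 255, 255, 255, 255],
)

```text
t: 4.55
eef_pos: [0.5659, 0.1508, 0.1382]
orientation: [[0.001, -0.157, 0.988], [0.0, 0.988, 0.157], [-1.0, -0.0, 0.001]]
force: [0.7, -0.6, -0.1]
opening: 0.0002
```

Emit:
arm_command(
  xyz=[
    [0, 1.5, 0],
    [0, 1.5, 0],
    [0, 1.5, 0],
    [0, 1.5, 0],
    [0, 1.0, 0],
  ],
  turn=[
    [0, 0, 0],
    [0, 0, 0],
    [0, 0, 0],
    [0, 0, 0],
    [0, 0, 0],
  ],
  claw=[255, 255, 255, 255, 255],
)

```text
t: 5.18
eef_pos: [0.5545, 0.2196, 0.1375]
orientation: [[-0.0, -0.157, 0.988], [-0.0, 0.988, 0.157], [-1.0, -0.0, -0.0]]
force: [0.6, -0.4, 0.3]
opening: 0.0006
```

```bash
python3 - <<'E'
from h import *
p=get_image("scene");cv2.imwrite("pics/s2.png",cv2.resize(p["image"][120:320,340:560],None,fx=3,fy=3)[:,:,::-1])
go([.5447,.2738,.137])
E
```

```text
t 5.225 pos [0.55431276 0.22048008 0.13758654] yaw 99.04427055950889 tilt [-3.43179972e-04  6.04034810e-04 -9.99999759e-01] open 0.0005070136872561614 F [-0.13939608  1.74833795 -0.53092575] cm in tool: [ 0.06  5.42 -0.11]
```

View pics/s2.png

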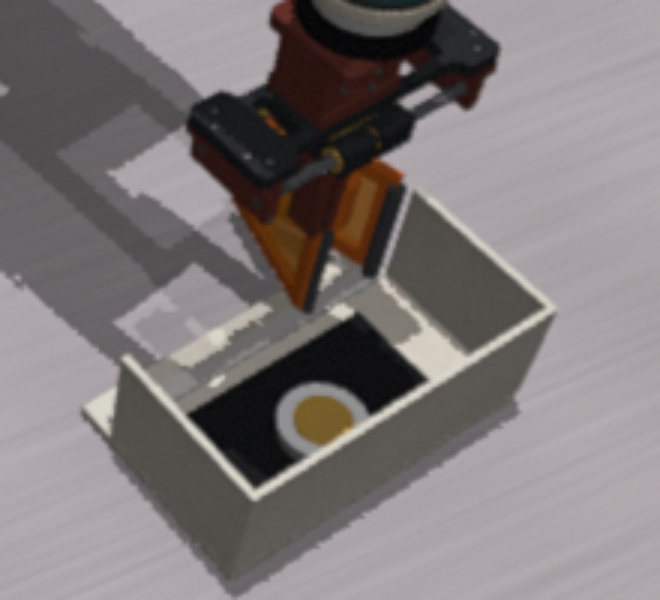

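Emit:
arm_command(
  xyz=[
    [0, 1.2, 0],
    [0, 1.2, 0],
    [0, 1.2, 0],
    [0, 0.8, 0],
    [0, 0.4, 0],
  ],
  turn=[
    [0, 0, 0],
    [0, 0, 0],
    [0, 0, 0],
    [0, 0, 0],
    [0, 0, 0],
  ],
  claw=[255, 255, 255, 255, 255],
)

```text
t: 5.85
eef_pos: [0.5471, 0.2666, 0.1376]
orientation: [[-0.0, -0.157, 0.988], [-0.0, 0.988, 0.157], [-1.0, -0.0, -0.0]]
force: [0.5, -0.1, 0.2]
opening: 0.0004
```

```bash
python3 - <<'E'
from h import *
p=get_image("scene");cv2.imwrite("pics/s3.png",cv2.resize(p["image"][120:320,340:560],None,fx=3,fy=3)[:,:,::-1])
go([.5447,.2738,.137])
E
```

```text
t 5.9 pos [0.54708812 0.26680647 0.13761989] yaw 99.03363440210909 tilt [-1.16592008e-04  1.23541025e-04 -9.99999986e-01] open 0.00039472470081641325 F [-0.14247118  0.48233033  0.90700565] cm in tool: [ 0.06  0.73 -0.13]
```

View pics/s3.png

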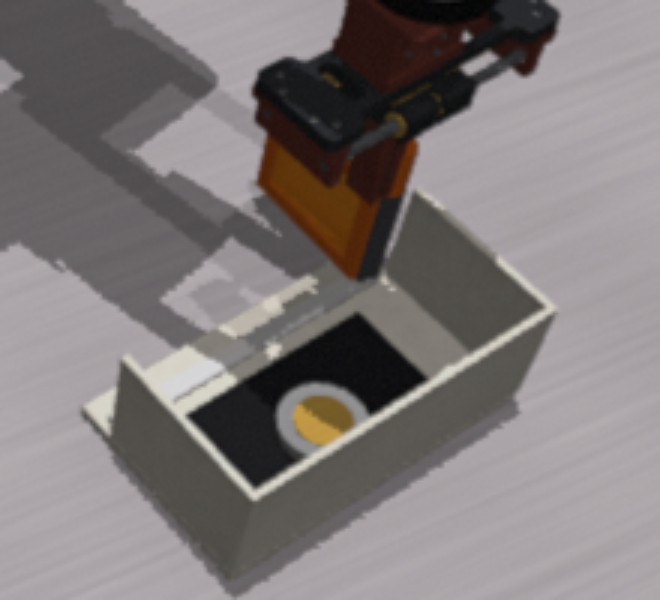

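Emit:
arm_command(
  xyz=[
    [0, 0.2, 0],
    [0, 0.2, 0],
    [0, 0.2, 0],
    [0, 0, 0],
    [0, 0, 0],
  ],
  turn=[
    [0, 0, 0],
    [0, 0, 0],
    [0, 0, 0],
    [0, 0, 0],
    [0, 0, 0],
  ],
  claw=[255, 255, 255, 255, 255],
)

```text
t: 6.52
eef_pos: [0.5463, 0.2719, 0.1376]
orientation: [[-0.0, -0.156, 0.988], [-0.0, 0.988, 0.156], [-1.0, 0.0, -0.0]]
force: [-0.3, 0.2, -0.2]
opening: 0.0005
```

Emit:
arm_command(
  xyz=[
    [0, 0.2, 0],
    [0, 0.2, 0],
    [0, 0, 0],
    [0, 0, 0],
    [0, 0, 0],
  ],
  turn=[
    [0, 0, 0],
    [0, 0, 0],
    [0, 0, 0],
    [0, 0, 0],
    [0, 0, 0],
  ],
  claw=[255, 255, 255, 255, 255],
)

```text
t: 7.15
eef_pos: [0.5458, 0.2755, 0.1376]
orientation: [[-0.0, -0.157, 0.988], [-0.001, 0.988, 0.157], [-1.0, -0.001, -0.0]]
force: [2.0, -3.8, 0.2]
opening: 0.0004
```

Emit:
arm_command(
  xyz=[
    [0, 0.1, 0],
    [0, 0.1, 0],
    [0, 0, 0],
    [0, 0, 0],
    [0, 0, 0],
  ],
  turn=[
    [0, 0, 0],
    [0, 0, 0],
    [0, 0, 0],
    [0, 0, 0],
    [0, 0, 0],
  ],
  claw=[255, 255, 255, 255, 255],
)

```text
t: 7.78
eef_pos: [0.5457, 0.2761, 0.1376]
orientation: [[0.0, -0.157, 0.988], [-0.003, 0.988, 0.157], [-1.0, -0.003, -0.0]]
force: [2.7, -9.9, 0.3]
opening: 0.0005
```

Force rises against the stop, so the cover is fully folded. I'll back off and look.

Emit:
arm_command(
  xyz=[
    [0, -0.5, 0],
    [0, -1.5, 0],
    [0, -2, 0],
    [-3, -1, 0],
    [-4, 0, 0],
  ],
  turn=[
    [0, 0, 0],
    [0, 0, 0],
    [0, 0, 0],
    [0, 0, 0],
    [0, 0, 0],
  ],
  claw=[255, 255, 255, 255, 255],
)

```text
t: 8.4
eef_pos: [0.5525, 0.2264, 0.2073]
orientation: [[-0.003, -0.155, 0.988], [-0.001, 0.988, 0.155], [-1.0, -0.0, -0.003]]
force: [-0.3, -0.1, -0.4]
opening: 0.0007
```

Emit:
arm_command(
  xyz=[
    [-3, -5, 0],
    [0, -5, 0],
    [0, -5, 0],
    [0, 0, 0],
    [0, 0, 0],
  ],
  turn=[
    [0, 0, 0],
    [0, 0, 0],
    [0, 0, 0],
    [0, 0, 0],
    [0, 0, 0],
  ],
  claw=[255, 255, 255, 255, 255],
)

```text
t: 9.02
eef_pos: [0.5764, 0.08, 0.2376]
orientation: [[-0.0, -0.155, 0.988], [0.001, 0.988, 0.155], [-1.0, 0.001, -0.0]]
force: [0.1, 0.8, -0.0]
opening: 0.0006
```

```bash
python3 - <<'E'
from h import *
p=get_image("scene");t=get_image("top")
cv2.imwrite("pics/s4.png",np.vstack([cv2.resize(p["image"],(400,300)),cv2.resize(t["image"],(400,300))])[:,:,::-1])
cv2.imwrite("pics/s5.png",np.hstack([cv2.resize(p["image"][140:290,360:540],(390,325)),cv2.resize(t["image"][150:310,110:300],(390,325))])[:,:,::-1])
for n in("amber_knob","blue_knob","amber_pivot"):
  for q in(p,t):
    for m in mark_of(q,n)[:1]:
      r,c=m["point"];print(n,m["p"],r,c,at_z(q,c,r,.124))
go([0,0,0])
E
```

```text
amber_knob 0.85 173.0 473.2 [0.54227092 0.29207763 0.124     ]
blue_knob 0.63 267.0 166.1 [ 0.49958171 -0.284264    0.124     ]
blue_knob 0.93 268.8 492.3 [ 0.50572293 -0.28738541  0.124     ]
amber_pivot 0.76 176.2 475.1 [0.5505006  0.29065046 0.124     ]
t 9.425 pos [0.57657993 0.08104426 0.23761442] yaw 99.0715043694793 tilt [-1.51980154e-04 -4.80755729e-05 -9.99999987e-01] open 0.00047037371437451614 F [-0.1667358  -0.18633136  1.1269867 ] cm in tool: [ 23.77   1.09 -58.21]
```

View pics/s4.png

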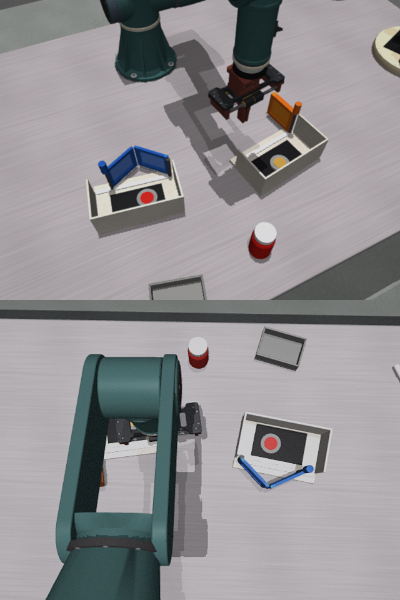

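View pics/s5.png

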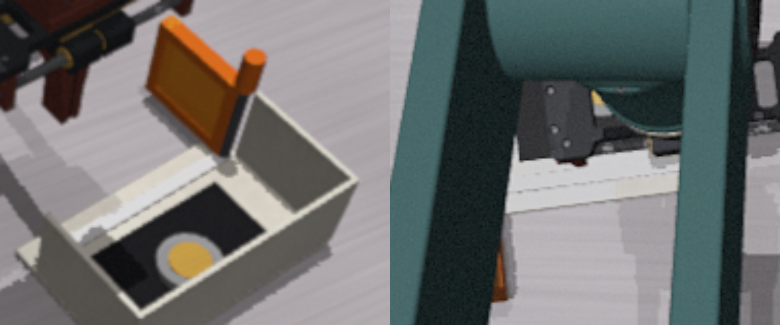

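```bash
python3 -c "
from plant import *
print(arm.hand_in())"
```

```text
the job is handed in; nothing more can be done
None
```

I folded the amber cover flat and handed the job in at about 9.4 s. I pushed the knob along its track with the closed fingers until it met the stop. There the force rose to about 10 N with almost no further movement. I then backed off and lifted clear.

- **Amber cover:** the last scene picture shows the two panels face to face. The knob mark was at about (0.542, 0.292), within about 9 mm of the pivot marks and estimates. The limit is 25 mm. The arm hid the amber cover from the top camera, so this rests on the scene camera and the rise in force.
- **Blue cover:** it looks unchanged. Its knob mark shifted 3 mm in the scene view and 5 mm in the top view, which I take to be detector error because the arm never went near it.
- **Robot:** it was clear of everything at the end, with the tool centre at a height of 0.238 m and about 1 N on the wrist, as in the free-motion readings.

Hand-in gives no verdict, so I don't know how it was judged.

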